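Set a seat-post tube to the flip stop and clamp it for cutting

ROBOT

A 6-joint arm with a two-finger parallel gripper is mounted at the origin on the work surface. World frame = base frame: x ahead of the robot, y to its left, z up, the work surface at z = 0. Lengths are in m, angles in rad, forces in N, time in s.
With the tool pointing down it reaches from about 0.25 to 0.775 m from the base axis. Payload 8.9 kg.
Tool frame: the origin (TCP) lies on the centre line of the jaws, within the pads' length; the fingertips stand 22 mm ahead of it and the grasp point (between the pads) lies 3 mm ahead of it; z points along the fingers, y is the line along which they close (so a half turn about z gives the same grasp; the last joint's range is limited). The gripper opens to 85 mm and grips with 20 to 120 N. Pads are 22 mm wide; open, the fingers measure 114 mm over their backs; the gripper's body (76 mm by 85 mm) begins 54 mm behind the grasp point. The pads swing forward as they close: fully open they stand 13 mm farther back than shut.
Start: joints at [-1.402, 0.291, -0.153, 1.127, 0, 1.431], TCP at [0.159, -0.5, 0.253] pointing down, gripper open.
Joint ranges: [-2.52, 2.52], [-0.91, 1.74], [-1.3, 1.37], [-1.96, 2.02], [-1.52, 1.47], [-3.14, 3.14]. Speed limits (rad/s): [2.22, 2.22, 2.79, 3.14, 3.14, 3.14].

INTERFACE

Orientations are given as a unit quaternion [w, x, y, z].
In Python, from bench import env gives the robot as it stands. The module is installed in compiled form; this text tells all that it offers.
- The arm moves only by the tool servo_tool, never from a script. Its argument "targets" is a list of rows, each a list of 7 numbers: the shift along the tool's x, y, z normalised to -1 to 1, where 1 is 0.12 m, then the turn, a rotation vector about the tool's x, y, z normalised to -1 to 1, where 1 is 360 degrees, then the closure, from 0 (fully open) to 1 (shut). A call has 1 to 8 rows; each row is the pose to reach, as a shift and turn from the pose commanded when the call began, along the tool's axes at that moment, turning the shorter way round; what a row does not reach only later rows make up. A row lasts 1/12 s, in which the tool goes at most 41.7 mm and 7.16 degrees, less where a joint would pass 70% of its speed; a pose out of reach is approached as far as the arm can. A call with a number of a shift or a turn outside -1 to 1 is refused whole. A call with a gripper value outside its range is refused whole. The fingers move at their own pace and stop on an object; "newtons" is the grip in N (left out, the last holds). Time passes only in rows, so rows that repeat a pose let the fingers close. It gives the time, the measured TCP pose, the force, the opening and the grip force at its end, in the units of the state.
- env.observe(): the state, without advancing time (a new reading comes with each control period).
- env.camera(name): name is "side" or "top"; returns the picture (400x640x3 uint8, red, green, blue); there is no depth.
- env.camera_params(name): a dict with "fx", "fy", "cx", "cy" (pixels), "R" (3x3) and "t" (3): a world point X has camera coordinates R X + t. Camera axes: x right, y down, z forward; pixel columns grow to the right and rows downward; lengths in m; the calibration is good to about 2 mm. A picture is of the moment at which its call begins. camera_params takes no time and is no camera call.
- env.job_done(): hands the job in; it is judged then, once.
Trained networks look in the newest picture that a camera, given by its name, has taken for a name from the list of things; names that differ only in an ending like _2 or _b are one class to them, and where a whole thing is asked for, a point or a joint stands for the part that bears it (a point fixed in the world has none). Each returns a list of dicts, best first, with "score" (0 to 1); they miss things now and then, are a little off and sometimes report something else, mostly with a low value. They report only what shows in the picture. A call takes as long as a camera call. They do not tell look-alikes from the thing itself.
- env.boxes_of(thing, camera): "centre" ([x, y, z] in m, in world coordinates, good to about 4 mm: the middle of the surface that is visible of it).
- env.pinpoint(thing, camera): "centre" ([x, y, z] in m, in world coordinates, good to about 4 mm: a listed point, or the origin of a listed thing).
The state is a dict: "clock": time; "joint_positions": joint angles; "joint_velocities": joint speeds; "effort": joint torques, N m; "position": TCP position; "tool_rot": TCP orientation; "ft_force": force on the tool from outside, world axes, zero at the start; "wrist_torque": the same for the moment, N m; "finger_gap": finger opening in m; "gripper_force": force on a finger pad.
Only numpy, scipy, OpenCV 4.12 (cv2) and the standard library are available. Lean on these libraries where they do the work, as an engineer would, in place of code of your own. Each camera call takes 0.05 s, during which the arm holds its last target. There are 200 camera calls.

TASK

Get the seat-post tube ready for sawing: flip the raised stop flag fully down across the end of the guide's trough, push the tube along the trough until its end rests against the lowered stop, and only then screw the knurled clamp knob clockwise all the way home so that its pad holds the tube tight. Let go of everything and leave the other things on the bench where they are.

Things in the scene. Friction and masses are not known exactly. Their poses are not given: they have to be found in the camera images.
- guide: Grey-painted tube-cutting guide fixed to the bench, base plate 110 x 330 x 12 mm. Origin: on the bench under the trough's centre line and under the clamp. Its y axis runs along the trough towards the stop flag (plate y = -195 to 135 mm), x across it towards the fence, z up. A dark bridge over the tube at y = -22 to 22 mm, up to z = 82 mm, carries the clamp screw.
- tube: Plain aluminium seat-post tube, 32 mm diameter, 200 mm long, closed ends, 0.18 to 0.35 kg, loose, lying along the trough under the clamp with its axis at guide x = 0, z = 28 mm. Origin at its middle on its axis; its y axis is its length and points towards the stop.
- tube_end (a point): Centre of the tube's end face on the stop side (the end that must rest on the stop). The tube starts 30 to 70 mm short of the stop face; the other end is 200 mm behind it and is free to be pushed on.
- stop_flag (a joint): Angle of the flip stop (rad): 0 = raised, leaning 10 degrees back past upright; starts at 0 to 0.35; 1.75 = fully down (end stop), arm level across the trough. It lowers towards the guide's -x. Friction hinge (0.12 N m), stays where left. When down, its face towards the tube is at guide y = 101 mm and a 34 x 42 mm blade under the arm blocks the trough.
- flag_hinge (a point): Point on the stop flag's hinge axis, at guide (46, 111, 58) mm; the axis is parallel to the trough (guide's y).
- flag_tip (a point): Point in the flag's steel arm, 85 mm from the hinge axis and 13 mm from its free end. The arm is a bar 20 mm wide (guide y 101 to 121 mm) and 12 mm thick; pinched across its width here it swings between the fingers. With the flag down this point is at guide (-39, 111, 58) mm.
- clamp_screw (a joint): Turn of the clamp knob (rad): grows clockwise as seen looking onto the knob's end; starts at 0 to 1.5; 9.0 is fully home (hard end stop). Right-hand thread, 6.5 mm per turn: knob and pad advance along the axis towards the tube as it grows. It stays where left (friction 0.08 N m).
- knob_grip (a point): Place to grip: on the knob's axis, 18 mm below its free end, 108 mm from the tube's axis at 0 rad, 98.7 mm at 9 rad. Knurled steel knob, 44 mm diameter, 40 mm long, 14 to 24 mm of clear stem below. Axis leans 35 degrees from vertical to the guide's -x side, through the tube's axis: from tube to knob it runs along (-0.573, 0, 0.820) in the guide's frame.
- clamp_pad: Black sprung pad, 24 mm diameter, 7 mm thick, on the lower end of the clamp screw. Its origin is 23 mm below its lower face along the screw axis. It meets the tube at about 6.9 rad; its spring (8 N per mm) presses with about 16 N when the knob is home.
- trough_mid (a point): Fixed in the guide at (0, 0, 28) mm, on the trough's centre line; the tube's middle is there (1 mm nearer the stop) when its end rests on the stop. Beside the trough: fence at x = 16.5 to 36.5, y = -90 to 95, top z = 55 mm; low lip at x = -26.5 to -16.5, top z = 22 mm. No fence stands beside the tube's -y end, and the trough is open there.
- spanner: Steel spanner 170 mm long lying flat before the guide; leave it.
- lockring: Dark steel ring, 60 mm diameter, 10 mm high, lying before the guide; leave it.
- driver: Screwdriver 200 mm long lying behind the guide; leave it.
- spray_can: Spray can 56 mm diameter, 170 mm tall, standing behind the guide's -y end; leave it.
Not all that is in view belongs to the job. There is more than one size of the tube; the one meant has the size given above.

How it is judged:
On the way, in this order (a step that is already met when the one before it is completed fails the run):
1. the stop flag is flipped fully down (value of joint stop_flag above 1.65 rad), for 0.2 s.
2. the tube is pushed against the lowered stop, the clamp not yet pressing on it (value of joint stop_flag above 1.65 rad and y of tube_end in the frame of guide above 0.0965 m and contact force between clamp_pad and tube below 1 N), for 0.2 s.
At the end, for the whole second after the job is handed in: The stop flag is down (above 1.65 rad), the tube lies in the trough with its end within 4.5 mm of the stop face, the clamp knob is home (above 8.4 of 9.0 rad) and its pad presses on the tube with more than 8 N; everything is released and at rest (value of joint stop_flag above 1.65 rad and y of tube_end in the frame of guide between 0.0965 and 0.104 m and distance between tube and trough_mid below 0.012 m and value of joint clamp_screw above 8.4 rad and contact force between clamp_pad and tube above 8 N and linear speed of tube below 0.01 m/s); the robot touches nothing.
It fails at once if another thing on the bench is moved by more than 40 mm or knocked over (distance of any of spanner, lockring, driver, spray_can from where it was at the start of the episode above 0.04 m or angle between spray_can's own z axis and vertical above 0.5 rad).
It also fails if it takes over 72 s, if anything falls off the work surface, if the arm or the gripper's body presses on something with over 40 N, if the wrist force passes 120 N, or if a joint passes its speed limit or range.

## Working session

There is one attempt and no reset: what is moved stays moved. The work goes in short steps, Python scripts to look and compute and a tool call to move; the robot and the scene stay as the last step left them, time stands still between calls to the robot, and variables do not carry over. Pictures are saved under pics/ and viewed, at most 10 in all, crops included, and the job is handed in when it is done.

Besides the shell and the picture viewer there is one more tool, called after "Emit:" as name([rows], argument=value, ...), one row to a line, values as JSON. servo_tool: Moves the arm, as the interface text tells. Scaled input: -1 to 1 covers 0.12 m each way for a shift and 360 degrees each way for a turn. Its arguments: {"type":"object","properties":{"targets":{"type":"array"},"newtons":{"type":"number"}},"required":["targets"]}

```bash
mkdir -p pics; python3 - <<'E'
from bench import env
import cv2,numpy as np
for c in("side","top"):
    im=env.camera(c); cv2.imwrite(f"pics/{c}0.png",im[:,:,::-1])
    p=env.camera_params(c); print(c,-np.array(p["R"]).T@p["t"],p["fx"])
    for n in["guide","tube_end","tube","flag_hinge","flag_tip","knob_grip","clamp_pad","trough_mid","spray_can","driver","spanner","lockring"]:
        print(n,[(np.round(d["centre"],3).tolist(),round(d["score"],2)) for d in env.pinpoint(n,c)[:3]])
print(env.observe())
E
```

```text
side [0.16003495 0.67657847 1.06560818] 520.9069949933292
guide [([0.516, -0.098, 0.003], 0.66)]
tube_end [([0.517, -0.039, 0.022], 0.87), ([0.64, 0.321, 0.018], 0.85)]
tube [([0.514, -0.141, 0.031], 0.92), ([0.583, 0.201, 0.016], 0.73)]
flag_hinge [([0.563, 0.009, 0.057], 0.59)]
flag_tip [([0.563, 0.012, 0.144], 0.73)]
knob_grip [([0.457, -0.096, 0.114], 0.55)]
clamp_pad [([0.514, -0.098, 0.0], 0.34)]
trough_mid [([0.515, -0.1, 0.026], 0.93)]
spray_can [([0.638, -0.281, -0.001], 0.67)]
driver [([0.648, -0.081, -0.003], 0.76)]
spanner [([0.404, -0.189, -0.001], 0.78)]
lockring [([0.412, 0.026, -0.001], 0.7), ([0.458, -0.097, 0.115], 0.34)]
top [ 0.43557016 -0.00218887  0.91661991] 364.97433636176083
guide [([0.521, -0.1, 0.001], 0.66)]
tube_end [([0.517, -0.038, 0.028], 0.67), ([0.244, -0.163, 0.012], 0.57)]
tube [([0.517, -0.14, 0.026], 0.88), ([0.581, 0.206, 0.021], 0.72), ([0.257, -0.23, 0.012], 0.57)]
flag_hinge [([0.562, 0.008, 0.056], 0.76)]
flag_tip [([0.562, 0.013, 0.144], 0.5), ([0.519, -0.036, 0.027], 0.34)]
knob_grip [([0.453, -0.101, 0.114], 0.82)]
clamp_pad []
trough_mid
[... 248 characters left out ...]
t_positions': array([-1.40227279e+00,  2.90679375e-01, -1.53381581e-01,  1.12669834e+00,
       -2.85455158e-05,  1.43151372e+00]), 'joint_velocities': array([-0.00090031, -0.00015655, -0.00069024, -0.00062348, -0.00143764,
        0.00232941]), 'effort': array([-2.46460068e-04, -5.37029958e+01,  3.31636906e+01,  2.22643692e-03,
       -2.67210844e-04, -8.05508961e-06]), 'position': array([ 0.1590641 , -0.50033293,  0.25332271]), 'tool_rot': array([ 1.87201567e-05,  9.88180280e-01,  1.53296227e-01, -1.40005666e-05]), 'ft_force': array([ 0.04885828, -0.70356225,  0.23480587]), 'wrist_torque': array([0.08066413, 0.00232659, 0.05692654]), 'gripper_force': 0.0, 'finger_gap': 0.08540126931840432}
```

View pics/side0.png

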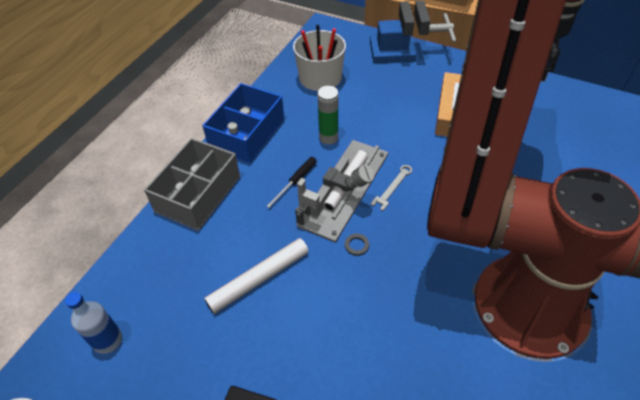

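View pics/top0.png

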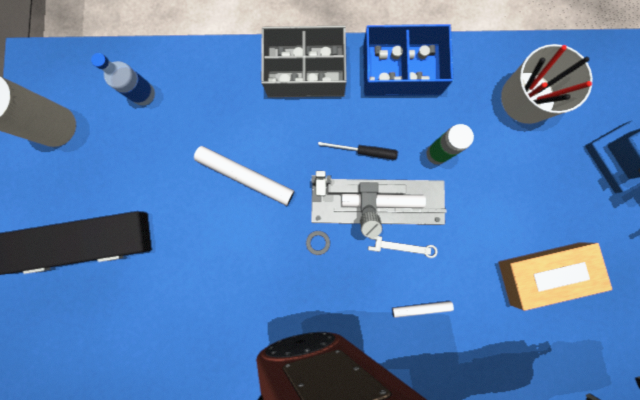

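The side view shows the guide at about (340,190), with the flag raised at (303,190), the knob at (362,175) and the can behind it. The top view shows the plate from (311,178) to (446,224), the tube at (345–425,200) and the flag near (320,183). The networks agree with this. The tube near (255,175) in the top view and the thin one at (423,310) are decoys.

```bash
cat > h.py <<'E'
from bench import env
import numpy as np, cv2
from scipy.spatial.transform import Rotation as R
def tool(ob): return R.from_quat(np.roll(ob["tool_rot"],-1))
def down(psi,tilt=0):
    # tool z = (sin tilt,0,-cos tilt) ; psi = heading of tool x
    return R.from_euler('y',-tilt)*R.from_euler('z',psi)*R.from_euler('x',np.pi)
def rel(pos,rot=None):
    o=env.observe(); r=tool(o)
    s=r.inv().apply(np.array(pos)-o["position"])/0.12
    t=(r.inv()*rot).as_rotvec()/(2*np.pi) if rot is not None else np.zeros(3)
    return np.round(np.r_[s,t],4).tolist()
def ray(cam,uv,z):
    p=env.camera_params(cam);Rm=np.array(p["R"]);c=-Rm.T@p["t"]
    d=Rm.T@np.array([(uv[0]-p["cx"])/p["fx"],(uv[1]-p["cy"])/p["fy"],1]);return c+d*(z-c[2])/d[2]
def st():
    o=env.observe();print(round(o["clock"],2),"p",np.round(o["position"],4),"j",np.round(o["joint_positions"],2),"F",np.round(o["ft_force"],1),"gap",round(o["finger_gap"],4))
E
python3 - <<'E'
from h import *
im=cv2.imread("pics/top0.png")
hsv=cv2.cvtColor(im,cv2.COLOR_BGR2HSV)
m=(hsv[...,1]<90).astype(np.uint8); k=np.zeros_like(m);k[165:232,303:455]=1; m&=k
n,l,s,c=cv2.connectedComponentsWithStats(m); i=1+np.argmax(s[1:,4]); 
mm=cv2.morphologyEx((l==i).astype(np.uint8),cv2.MORPH_OPEN,np.ones((3,3)))
cs=max(cv2.findContours(mm,0,1)[0],key=cv2.contourArea)
# right and bottom edges avoid flag/knob; print row of plate's top/bottom edge at several cols
for u in range(315,447,10):
    r=np.where(mm[:,u])[0]; print(u,r.min(),r.max(),np.round(ray("top",(u,r.min()),.012)[:2],3),np.round(ray("top",(u,r.max()+1),.012)[:2],3))
r=np.where(mm[205:220].any(0))[0];print(ray("top",(r.min(),212),.012),ray("top",(r.max()+1,212),.012))
# move 1: over the far side of the flag
print(rel([.613,.010,.25],down(np.pi/2)), down(0,.6109).as_matrix()[:,2])
E
```

```text
315 175 222 [0.581 0.026] [0.461 0.027]
325 172 222 [0.588 0.001] [0.461 0.002]
335 179 222 [ 0.57  -0.024] [ 0.461 -0.023]
345 179 223 [ 0.57  -0.049] [ 0.458 -0.048]
355 179 223 [ 0.57  -0.074] [ 0.458 -0.072]
365 179 231 [ 0.57  -0.099] [ 0.438 -0.097]
375 180 231 [ 0.567 -0.124] [ 0.438 -0.121]
385 180 223 [ 0.567 -0.149] [ 0.457 -0.146]
395 180 223 [ 0.567 -0.174] [ 0.457 -0.171]
405 180 223 [ 0.566 -0.199] [ 0.457 -0.196]
415 180 223 [ 0.566 -0.224] [ 0.457 -0.22 ]
425 180 224 [ 0.566 -0.248] [ 0.454 -0.245]
435 180 224 [ 0.566 -0.273] [ 0.454 -0.269]
445 209 212 [ 0.493 -0.295] [ 0.483 -0.295]
[0.48831112 0.0363903  0.012     ] [ 0.48551897 -0.29760456  0.012     ]
[4.8935, -2.9068, 0.0274, 0.0, 0.0, -0.201] [ 5.73604911e-01 -1.22464680e-16 -8.19132105e-01]
```

Top-view pixels: the plate edge runs from row 179 at column 335 to row 180 at column 435, so yaw is about -1°. The plate spans y from 0.036 to -0.298, which puts the guide origin at about (0.516, -0.1005). Next I move to the far side of the flag.

Emit:
servo_tool([
  [0.3,-0.18,0,0,0,0,1],
  [0.6,-0.36,0,0,0,0,1],
  [0.9,-0.53,0,0,0,0,1],
  [1,-0.6,0,0,0,0,1],
], newtons=30)

```text
clock: 1.63
position: [0.2537, -0.3919, 0.2533]
tool_rot: [-0.001, 0.988, 0.154, 0.001]
ft_force: [0.1, -1.9, 0.9]
finger_gap: 0.0391
gripper_force: 0.0
```

Emit:
servo_tool([
  [0.3,-0.18,0,0,0,0,1],
  [0.6,-0.36,0,0,0,0,1],
  [0.9,-0.53,0,0,0,0,1],
  [1,-0.6,0,0,0,0,1],
])

```text
clock: 1.97
position: [0.3464, -0.2871, 0.2535]
tool_rot: [-0.0, 0.988, 0.154, 0.001]
ft_force: [-0.7, -0.6, 0.2]
finger_gap: -0.0002
gripper_force: 0.0
```

Emit:
servo_tool([
  [0.3,-0.18,0,0,0,0,1],
  [0.6,-0.36,0,0,0,0,1],
  [0.9,-0.53,0,0,0,0,1],
  [1,-0.6,0,0,0,0,1],
])

```text
clock: 2.3
position: [0.4393, -0.1821, 0.2535]
tool_rot: [-0.0, 0.988, 0.155, 0.001]
ft_force: [-0.2, 0.1, 0.3]
finger_gap: 0.0
gripper_force: 0.0
```

Emit:
servo_tool([
  [0.3,-0.18,0,0,0,0,1],
  [0.6,-0.36,0,0,0,0,1],
  [0.9,-0.53,0,0,0,0,1],
  [1,-0.6,0,0,0,0,1],
])

```text
clock: 2.63
position: [0.532, -0.0769, 0.2532]
tool_rot: [-0.0, 0.988, 0.155, 0.001]
ft_force: [-2.0, 0.3, 0.2]
finger_gap: -0.0002
gripper_force: 0.0
```

Emit:
servo_tool([
  [0.3,-0.18,0,0,0,-0.02,1],
  [0.6,-0.36,0,0,0,-0.04,1],
  [0.89,-0.53,0,0,0,-0.06,1],
  [0.89,-0.53,0,0,0,-0.08,1],
  [0.89,-0.53,0,0,0,-0.1,1],
  [0.89,-0.53,0,0,0,-0.12,1],
  [0.89,-0.53,0,0,0,-0.14,1],
  [0.89,-0.53,0,0,0,-0.16,1],
])

```text
clock: 3.3
position: [0.6118, 0.0127, 0.2531]
tool_rot: [-0.0, 0.792, 0.611, -0.0]
ft_force: [-0.3, -0.5, -0.5]
finger_gap: -0.0001
gripper_force: 0.0
```

```bash
python3 - <<'E'
from h import *
st()
print(rel([.613,.010,.147],down(np.pi/2-.015)))
E
```

```text
3.3 p [0.6118 0.0127 0.2531] j [-0.1   0.46  0.1   1.21 -0.    1.73] F [-0.3 -0.5 -0.5] gap -0.0001
[-0.0192, 0.0156, 0.8841, -0.0, 0.0, -0.0384]
```

Emit:
servo_tool([
  [-0.02,0.02,0.3,0,0,-0.019,1],
  [-0.02,0.02,0.6,0,0,-0.038,1],
  [-0.02,0.02,0.88,0,0,-0.038,1],
  [-0.02,0.02,0.88,0,0,-0.038,1],
])

```text
clock: 3.63
position: [0.6094, 0.0099, 0.1415]
tool_rot: [-0.004, 0.716, 0.698, -0.003]
ft_force: [-1.2, 0.1, 0.1]
finger_gap: -0.0001
gripper_force: 0.0
```

```bash
python3 - <<'E'
from h import *
st()
for th in (90,100,110,125,140,155,170,180):
    t=np.radians(th); x=72*np.cos(t)+6*np.sin(t)+15; z=72*np.sin(t)-6*np.cos(t)+22
    print(th,rel([.563+x/1e3,.010,.058+z/1e3])[:3])
E
```

```text
3.63 p [0.6094 0.0099 0.1415] j [-0.1   0.54 -0.08  0.97 -0.    1.49] F [-1.2  0.1  0.1] gap -0.0001
90 [-0.0044, -0.2129, -0.0856]
100 [-0.0069, -0.3178, -0.0841]
110 [-0.0095, -0.4208, -0.0644]
125 [-0.013, -0.5651, -0.0023]
140 [-0.0161, -0.6884, 0.0952]
155 [-0.0185, -0.7823, 0.2212]
170 [-0.0201, -0.8404, 0.3672]
180 [-0.0206, -0.8572, 0.4708]
```

Emit:
servo_tool([
  [0,-0.21,-0.05,0,0,0,1],
  [-0.01,-0.32,-0.04,0,0,0,1],
  [-0.01,-0.42,-0.02,0,0,0,1],
  [-0.01,-0.56,0.04,0,0,0,1],
  [-0.02,-0.69,0.13,0,0,0,1],
  [-0.02,-0.78,0.25,0,0,0,1],
  [-0.02,-0.84,0.38,0,0,0,1],
  [-0.02,-0.86,0.44,0,0,0,1],
])

```text
clock: 4.3
position: [0.5096, 0.0097, 0.0953]
tool_rot: [-0.0, 0.716, 0.698, -0.0]
ft_force: [-1.1, 0.7, 1.3]
finger_gap: 0.0004
gripper_force: 0.5
```

```bash
python3 - <<'E'
from h import *
st()
im=env.camera("side");cv2.imwrite("pics/s1.png",cv2.resize(im[110:250,250:450,::-1],None,fx=4,fy=4,interpolation=cv2.INTER_CUBIC)[:560])
print([(np.round(d["centre"],3),d["score"]) for d in env.pinpoint("flag_tip","side")[:2]])
print(rel([.506,.01,.086])[:3])
E
```

```text
4.3 p [0.5096 0.0097 0.0953] j [-0.12  0.41 -0.43  0.73 -0.    1.47] F [-1.1  0.7  1.3] gap 0.0004
[(array([0.48 , 0.016, 0.074]), 0.67), (array([ 0.516, -0.097, -0.   ]), 0.37)]
[0.0017, -0.034, 0.077]
```

View pics/s1.png

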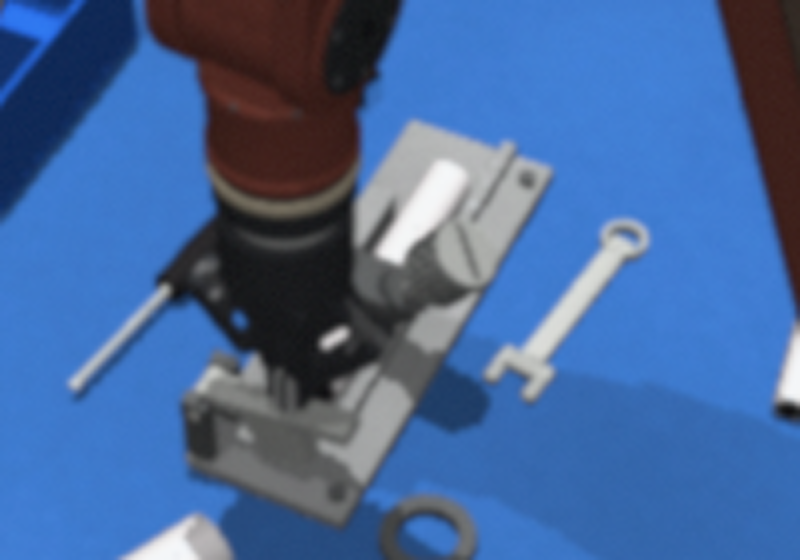

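The crop shows the flag arm nearly down, from (190,385) to (355,425), with the fingers on top of it. I'll press the rest of the way.

Emit:
servo_tool([
  [0,-0.02,0.03,0,0,0,1],
  [0,-0.03,0.06,0,0,0,1],
  [0,-0.03,0.08,0,0,0,1],
  [0,-0.03,0.09,0,0,0,1],
  [0,-0.03,0.1,0,0,0,1],
  [0,-0.03,0.1,0,0,0,1],
  [0,-0.03,0.1,0,0,0,1],
])

```text
clock: 4.98
position: [0.5076, 0.0097, 0.0856]
tool_rot: [0.001, 0.716, 0.699, 0.001]
ft_force: [-10.5, 0.3, 35.8]
finger_gap: 0.0
gripper_force: 17.9
```

The flag is on its hard stop: z 0.0856 matches 64+22 mm, at 36 N. Now I move to the tube's rear end.

Emit:
servo_tool([
  [0,0,-0.3,0,0,0,1],
  [0,0,-0.65,0,0,0,1],
  [0,0,-0.95,0,0,0,1],
  [-0.1,0,-0.99,0,0,0,1],
  [-0.4,0,-0.99,0,0,0,1],
  [-0.7,0,-0.99,0,0,0,1],
  [-1,0,-0.99,0,0,0,1],
])

```text
clock: 5.57
position: [0.5039, -0.1114, 0.2023]
tool_rot: [0.001, 0.715, 0.699, 0.0]
ft_force: [0.8, -0.3, -0.5]
finger_gap: 0.0001
gripper_force: 0.0
```

Emit:
servo_tool([
  [-0.33,0,0,0,0,0,1],
  [-0.66,0,0,0,0,0,1],
  [-1,0,0,0,0,0,1],
])

```text
clock: 5.82
position: [0.5006, -0.232, 0.2019]
tool_rot: [0.0, 0.716, 0.699, 0.0]
ft_force: [0.7, -0.4, -0.3]
finger_gap: -0.0001
gripper_force: 0.0
```

Emit:
servo_tool([
  [-0.2,0.05,0,0,0,0,1],
  [-0.34,0.08,0,0,0,0,1],
  [-0.34,0.08,0,0,0,0,1],
])

```text
clock: 6.07
position: [0.5098, -0.2749, 0.2015]
tool_rot: [0.001, 0.717, 0.697, -0.0]
ft_force: [-1.1, 0.7, 0.5]
finger_gap: -0.0004
gripper_force: 0.0
```

```bash
python3 - <<'E'
from h import *
st()
for c in("side","top"):
    im=env.camera(c);
    if c=="side": cv2.imwrite("pics/s2.png",cv2.resize(im[110:250,250:450,::-1],None,fx=4,fy=4,interpolation=cv2.INTER_CUBIC))
    for n in("flag_tip","tube_end","tube","knob_grip"):print(c,n,[(np.round(d["centre"],3),d["score"]) for d in env.pinpoint(n,c)[:2]])
print(rel([.514,-.27,.047])[:3])
E
```

```text
6.07 p [ 0.5098 -0.2749  0.2015] j [-0.62  0.42 -0.1   1.05 -0.    0.98] F [-1.1  0.7  0.5] gap -0.0004
side flag_tip [(array([ 0.457, -0.093,  0.118]), 0.72), (array([0.478, 0.013, 0.059]), 0.69)]
side tube_end [(array([ 0.518, -0.037,  0.026]), 0.84), (array([0.643, 0.321, 0.019]), 0.73)]
side tube [(array([ 0.512, -0.142,  0.028]), 0.71), (array([0.583, 0.208, 0.014]), 0.58)]
side knob_grip [(array([ 0.457, -0.094,  0.118]), 0.93)]
top flag_tip [(array([0.478, 0.016, 0.058]), 0.56)]
top tube_end [(array([ 0.52 , -0.036,  0.029]), 0.95), (array([ 0.24 , -0.159,  0.012]), 0.81)]
top tube [(array([ 0.517, -0.139,  0.027]), 0.96), (array([0.582, 0.204, 0.021]), 0.77)]
top knob_grip [(array([ 0.455, -0.099,  0.116]), 0.85)]
[0.0061, 0.0369, 1.2909]
```

View pics/s2.png

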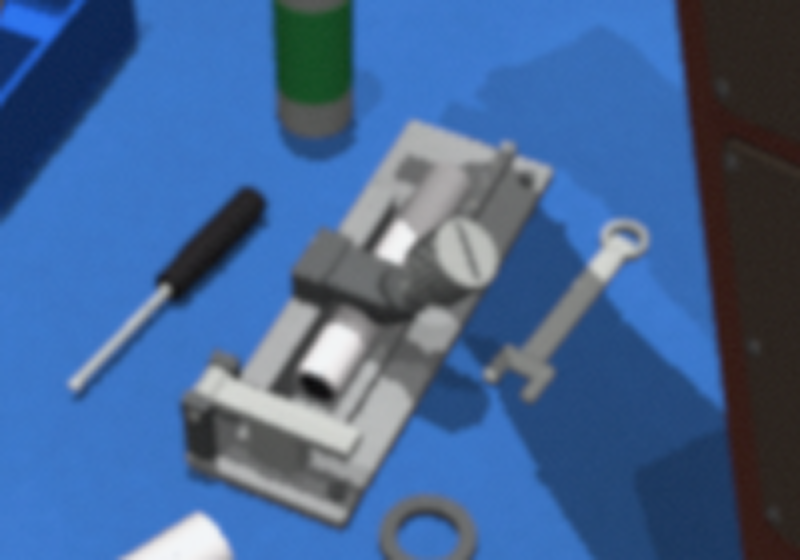

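The crop shows the flag arm level across the trough from (195,380) to (355,440), and the network puts its tip at z 0.058. The tube end at (320,380) is still short of it. Next I lower behind the tube and push.

Emit:
servo_tool([
  [0,0.02,0.3,0,0,0,1],
  [0.01,0.04,0.6,0,0,0,1],
  [0.01,0.04,0.9,0,0,0,1],
])

```text
clock: 6.82
position: [0.5151, -0.27, 0.0932]
tool_rot: [0.001, 0.715, 0.699, 0.0]
ft_force: [1.0, 0.1, -0.4]
finger_gap: 0.0001
gripper_force: 0.0
```

Emit:
servo_tool([
  [0,0,0.2,0,0,0,1],
  [0,0,0.39,0,0,0,1],
  [0,0,0.39,0,0,0,1],
])

```text
clock: 7.07
position: [0.5117, -0.2681, 0.0428]
tool_rot: [-0.003, 0.716, 0.699, -0.001]
ft_force: [-1.3, 2.1, -0.1]
finger_gap: 0.0
gripper_force: 0.0
```

Emit:
servo_tool([
  [0.05,0,0,0,0,0,1],
  [0.1,0,0,0,0,0,1],
  [0.15,0,0,0,0,0,1],
  [0.2,0,0,0,0,0,1],
  [0.25,0,0,0,0,0,1],
  [0.3,0,0,0,0,0,1],
])

```text
clock: 7.57
position: [0.5159, -0.234, 0.048]
tool_rot: [0.001, 0.716, 0.699, 0.0]
ft_force: [1.4, -2.5, 1.6]
finger_gap: 0.0002
gripper_force: 1.2
```

Emit:
servo_tool([
  [0.03,0,0,0,0,0,1],
  [0.06,0,0,0,0,0,1],
  [0.09,0,0,0,0,0,1],
  [0.12,0,0,0,0,0,1],
  [0.15,0,0,0,0,0,1],
  [0.15,0,0,0,0,0,1],
])

```text
clock: 8.07
position: [0.5153, -0.2152, 0.0467]
tool_rot: [-0.0, 0.715, 0.699, 0.0]
ft_force: [-0.5, -0.7, -0.6]
finger_gap: 0.0001
gripper_force: 0.0
```

Emit:
servo_tool([
  [0.02,0,0,0,0,0,1],
  [0.04,0,0,0,0,0,1],
  [0.06,0,0,0,0,0,1],
  [0.06,0,0,0,0,0,1],
])

```text
clock: 8.4
position: [0.5157, -0.209, 0.0469]
tool_rot: [0.0, 0.716, 0.698, -0.0]
ft_force: [0.1, -3.6, -1.0]
finger_gap: 0.0
gripper_force: 1.8
```

Emit:
servo_tool([
  [0.01,0,0,0,0,0,1],
  [0.02,0,0,0,0,0,1],
  [0.03,0,0,0,0,0,1],
  [0.04,0,0,0,0,0,1],
  [0.04,0,0,0,0,0,1],
])

```text
clock: 8.82
position: [0.5172, -0.2086, 0.0479]
tool_rot: [0.004, 0.716, 0.698, -0.002]
ft_force: [-2.1, -20.8, -0.8]
finger_gap: -0.0004
gripper_force: 10.3
```

The tube is seated: 21 N, and no advance beyond y -0.2086. I'll back off and rise.

Emit:
servo_tool([
  [-0.1,0,0,0,0,0,1],
  [-0.25,0,0,0,0,0,1],
  [-0.3,0,-0.2,0,0,0,1],
  [-0.3,0,-0.5,0,0,0,1],
  [-0.3,0,-0.8,0,0,0,1],
  [-0.3,0,-1,0,0,0,1],
])

```text
clock: 9.32
position: [0.5153, -0.2402, 0.1697]
tool_rot: [0.0, 0.716, 0.698, 0.001]
ft_force: [1.2, -0.2, -0.2]
finger_gap: 0.0001
gripper_force: 0.0
```

Emit:
servo_tool([
  [0,0,-0.3,0,0,-0.019,0.6],
  [0,0,-0.6,0,0,-0.039,0.3],
  [0,0,-0.6,0,0,-0.059,0],
  [0,0,-0.6,0,0,-0.079,0],
  [0,0,-0.6,0,0,-0.099,0],
  [0,0,-0.6,0,0,-0.119,0],
  [0,0,-0.6,0,0,-0.139,0],
  [0,0,-0.6,0,0,-0.158,0],
])

```text
clock: 9.98
position: [0.5147, -0.2396, 0.2386]
tool_rot: [-0.0, 0.294, 0.956, 0.001]
ft_force: [0.2, -0.2, -0.5]
finger_gap: 0.0851
gripper_force: 0.0
```

```bash
python3 - <<'E'
from h import *
st()
for c in("side","top"):
    env.camera(c)
    for n in("flag_tip","tube_end","tube","knob_grip"):print(c,n,[(np.round(d["centre"],3),d["score"]) for d in env.pinpoint(n,c)[:1]])
print(rel([.402,-.099,.24])[:3])
E
```

```text
9.98 p [ 0.5147 -0.2396  0.2386] j [-0.57  0.38 -0.06  1.13  0.    0.03] F [ 0.2 -0.2 -0.5] gap 0.0851
side flag_tip [(array([0.481, 0.014, 0.06 ]), 0.81)]
side tube_end [(array([0.519, 0.003, 0.026]), 0.92)]
side tube [(array([0.582, 0.202, 0.017]), 0.87)]
side knob_grip [(array([ 0.456, -0.096,  0.118]), 0.87)]
top flag_tip [(array([0.48 , 0.015, 0.057]), 0.93)]
top tube_end [(array([ 0.242, -0.161,  0.011]), 0.93)]
top tube [(array([0.585, 0.203, 0.018]), 0.8)]
top knob_grip [(array([ 0.453, -0.101,  0.115]), 0.93)]
[1.4421, 0.4336, -0.0093]
```

Emit:
servo_tool([
  [0.3,0.1,0,0,0,-0.019,0],
  [0.6,0.2,0,0,0,-0.039,0],
  [0.9,0.3,0,0,0,-0.059,0],
  [1,0.43,0,0,0,-0.079,0],
  [1,0.43,0,0,0,-0.099,0],
  [1,0.43,0,0,0,-0.119,0],
  [1,0.43,0,0,0,-0.139,0],
  [1,0.43,0,0,0,-0.158,0],
])

```text
clock: 11.15
position: [0.4453, -0.1294, 0.2391]
tool_rot: [0.0, -0.197, 0.98, -0.0]
ft_force: [-0.6, -0.4, 0.1]
finger_gap: 0.0854
gripper_force: 0.0
```

Emit:
servo_tool([
  [0,0,0,0,0,-0.019,0],
  [0,0,0,0,0,-0.039,0],
  [0,0,0,0,0,-0.059,0],
  [0,0,0,0,0,-0.079,0],
  [0,0,0,0,0,-0.099,0],
  [0,0,0,0,0,-0.119,0],
  [0,0,0,0,0,-0.139,0],
  [0,0,0,0,0,-0.158,0],
])

```text
clock: 11.82
position: [0.4454, -0.1296, 0.239]
tool_rot: [0.0, -0.64, 0.769, -0.0]
ft_force: [-0.3, -0.6, 0.4]
finger_gap: 0.0855
gripper_force: 0.0
```

```bash
python3 - <<'E'
from h import *
st()
m=tool(env.observe()).as_matrix(); psi=np.arctan2(m[1,0],m[0,0]);print(psi)
yaw=R.from_euler('z',-.015)
for ps in(psi,psi+.6): print(rel([.402,-.099,.192],yaw*down(ps,.6109)),(yaw*down(ps,.6109)).as_matrix()[:,2])
E
```

```text
11.82 p [ 0.4454 -0.1296  0.239 ] j [-0.44  0.18 -0.33  1.05  0.   -1.83] F [-0.3 -0.6  0.4] gap 0.0855
-1.7530386049416544
[-0.1851, 0.4016, 0.3914, 0.0957, -0.0169, 0.0023] [ 0.57354038 -0.00860375 -0.81913211]
[-0.1851, 0.4016, 0.3914, 0.0978, 0.0123, -0.0902] [ 0.57354038 -0.00860375 -0.81913211]
```

Emit:
servo_tool([
  [-0.18,0.4,0,0,0,0,0],
  [-0.18,0.4,0.1,0.019,-0.003,0,0],
  [-0.18,0.4,0.2,0.038,-0.007,0.001,0],
  [-0.18,0.4,0.3,0.057,-0.01,0.001,0],
  [-0.18,0.4,0.39,0.076,-0.014,0.002,0],
  [-0.18,0.4,0.39,0.096,-0.017,0.002,0],
  [-0.18,0.4,0.39,0.096,-0.017,0.002,0],
])

```text
clock: 12.4
position: [0.3962, -0.0952, 0.1869]
tool_rot: [0.231, -0.602, 0.74, -0.193]
ft_force: [-1.4, 0.8, -0.8]
finger_gap: 0.0855
gripper_force: 0.0
```

Emit:
servo_tool([
  [0,0,0,0,0,-0.019,0],
  [0,0,0,0,0,-0.039,0],
  [0,0,0,0,0,-0.059,0],
  [0,0,0,0,0,-0.079,0],
  [0,0,0,0,0,-0.099,0],
  [0,0,0,0,0,-0.119,0],
  [0,0,0,0,0,-0.15,0],
  [0,0,0,0,0,-0.15,0],
])

```text
clock: 13.07
position: [0.4033, -0.1004, 0.1933]
tool_rot: [-0.115, 0.874, -0.381, 0.278]
ft_force: [0.0, -0.2, 0.4]
finger_gap: 0.0856
gripper_force: 0.0
```

```bash
cat >k.py <<'E'
from h import *
st()
o=env.observe();r=tool(o);print("z",np.round(r.as_matrix()[:,2],3))
z=np.array([.5735,-.0086,-.8191]); G=np.array([.455,-.099,.116])
print("axis err", rel(G-.093*z)[:3], "to grasp",rel(G-.003*z)[:3])
p=r.as_matrix()[:,2]; print("tilt fix",np.round(r.inv().apply(np.cross(p,z))/(2*np.pi),4))
E
python3 k.py
```

```text
13.07 p [ 0.4033 -0.1004  0.1933] j [-0.7  -0.24 -1.08  0.23  0.37 -2.92] F [ 0.  -0.2  0.4] gap 0.0856
z [ 0.574 -0.012 -0.819]
axis err [-0.0243, -0.0004, -0.0003] to grasp [-0.0263, -0.0017, 0.7496]
tilt fix [ 0.0003 -0.0004 -0.    ]
```

Emit:
servo_tool([
  [-0.02,0,0.2,0,0,0,0],
  [-0.03,0,0.4,0,0,0,0],
  [-0.03,0,0.55,0,0,0,0],
  [-0.03,0,0.65,0,0,0,0],
  [-0.03,0,0.75,0,0,0,0],
  [-0.03,0,0.75,0,0,0,0],
])

```text
clock: 13.57
position: [0.4536, -0.0983, 0.1161]
tool_rot: [-0.116, 0.873, -0.384, 0.277]
ft_force: [-0.8, 1.4, -0.3]
finger_gap: 0.085
gripper_force: 0.0
```

```bash
python3 k.py; python3 - <<'E'
from h import *
a=[cv2.resize(env.camera("side")[120:240,270:420,::-1],(600,480),interpolation=cv2.INTER_CUBIC)]
cv2.imwrite("pics/s3.png",a[0])
E
```

```text
13.57 p [ 0.4536 -0.0983  0.1161] j [-0.58  0.07 -1.14 -0.18  0.31 -2.8 ] F [-0.8  1.4 -0.3] gap 0.085
z [ 0.573 -0.01  -0.82 ]
axis err [0.0112, -0.0014, -0.7676] to grasp [0.0107, -0.0028, -0.0176]
tilt fix [ 0.0003 -0.0001 -0.    ]
```

View pics/s3.png

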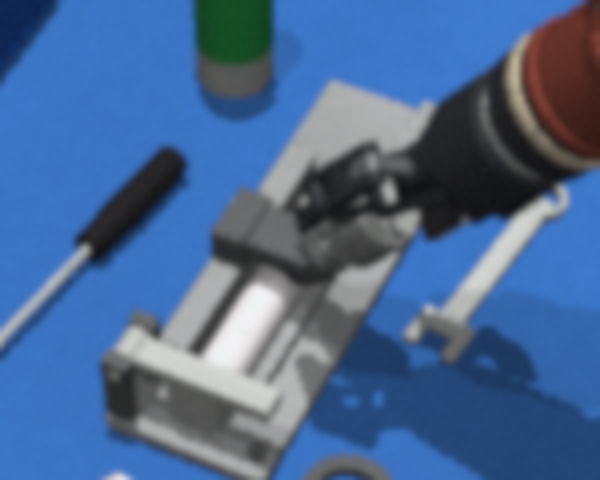

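The crop shows the gripper along the knob axis, fingers around the knob near (350,220), and the tube against the flag at about (215,350). I'll close.

Emit:
servo_tool([
  [0,0,0,0,0,0,0.6],
  [0,0,0,0,0,0,0.6],
  [0,0,0,0,0,0,0.6],
  [0,0,0,0,0,0,0.6],
], newtons=40)

```text
clock: 13.95
position: [0.4527, -0.0977, 0.1183]
tool_rot: [-0.117, 0.873, -0.383, 0.279]
ft_force: [-9.3, 3.0, 14.4]
finger_gap: 0.043
gripper_force: 39.1
```

Gap is 43 mm, so the grip is good. I turn clockwise (positive about tool z).

Emit:
servo_tool([
  [0,0,0,0,0,0.019,0.6],
  [0,0,0,0,0,0.039,0.6],
  [0,0,0,0,0,0.059,0.6],
  [0,0,0,0,0,0.079,0.6],
  [0,0,0,0,0,0.099,0.6],
  [0,0,0,0,0,0.119,0.6],
  [0,0,0,0,0,0.139,0.6],
  [0,0,0,0,0,0.158,0.6],
])

```text
clock: 14.62
position: [0.4529, -0.0976, 0.1179]
tool_rot: [0.236, -0.582, 0.754, -0.189]
ft_force: [15.3, 2.8, -13.9]
finger_gap: 0.0431
gripper_force: 43.2
```

```bash
python3 k.py;python3 -c "
from h import *
print(env.observe()['wrist_torque'])"
```

```text
14.62 p [ 0.4529 -0.0976  0.1179] j [-0.58  0.06 -1.15 -0.18  0.31 -1.81] F [ 15.3   2.8 -13.9] gap 0.0431
z [ 0.577 -0.01  -0.817]
axis err [0.0099, -0.0108, -0.7515] to grasp [0.0097, -0.0077, -0.0016]
tilt fix [-0.0007 -0.      0.    ]
[ 0.50970982 -0.19063133  0.44862767]
```

The knob turns and draws the tool along its thread, so I follow with about 1 mm per rad.

Emit:
servo_tool([
  [0,0,0.004,0,0,0.019,0.6],
  [0,0,0.007,0,0,0.039,0.6],
  [0,0,0.008,0,0,0.059,0.6],
  [0,0,0.009,0,0,0.079,0.6],
  [0,0,0.01,0,0,0.099,0.6],
  [0,0,0.011,0,0,0.119,0.6],
  [0,0,0.012,0,0,0.139,0.6],
  [0,0,0.013,0,0,0.158,0.6],
])

```text
clock: 15.28
position: [0.4538, -0.0978, 0.117]
tool_rot: [0.298, -0.153, 0.941, -0.054]
ft_force: [4.3, 3.3, 1.0]
finger_gap: 0.0434
gripper_force: 44.6
```

Emit:
servo_tool([
  [0,0,0.001,0,0,0.019,0.6],
  [0,0,0.002,0,0,0.039,0.6],
  [0,0,0.003,0,0,0.059,0.6],
  [0,0,0.004,0,0,0.079,0.6],
  [0,0,0.005,0,0,0.099,0.6],
  [0,0,0.006,0,0,0.119,0.6],
  [0,0,0.008,0,0,0.139,0.6],
  [0,0,0.009,0,0,0.158,0.6],
])

```text
clock: 15.95
position: [0.4544, -0.098, 0.1161]
tool_rot: [0.288, 0.314, 0.9, 0.094]
ft_force: [1.9, 2.1, 2.6]
finger_gap: 0.0432
gripper_force: 44.8
```

```bash
python3 k.py
```

```text
15.95 p [ 0.4544 -0.098   0.1161] j [-0.58  0.07 -1.15 -0.19  0.31  0.18] F [1.9 2.1 2.6] gap 0.0432
z [ 0.577 -0.011 -0.817]
axis err [-0.0118, -0.0039, -0.7713] to grasp [-0.0082, -0.0046, -0.0214]
tilt fix [ 0.0002  0.0008 -0.    ]
```

Emit:
servo_tool([
  [0,0,0.001,0,0,0.019,0.6],
  [0,0,0.002,0,0,0.039,0.6],
  [0,0,0.003,0,0,0.059,0.6],
  [0,0,0.004,0,0,0.079,0.6],
  [0,0,0.005,0,0,0.099,0.6],
  [0,0,0.006,0,0,0.119,0.6],
  [0,0,0.008,0,0,0.139,0.6],
  [0,0,0.009,0,0,0.158,0.6],
])

```text
clock: 16.62
position: [0.4548, -0.098, 0.1151]
tool_rot: [0.208, 0.705, 0.642, 0.22]
ft_force: [1.1, 1.9, 3.4]
finger_gap: 0.0428
gripper_force: 44.9
```

Emit:
servo_tool([
  [0,0,0.001,0,0,0.019,0.6],
  [0,0,0.002,0,0,0.039,0.6],
  [0,0,0.003,0,0,0.059,0.6],
  [0,0,0.004,0,0,0.079,0.6],
  [0,0,0.005,0,0,0.099,0.6],
  [0,0,0.006,0,0,0.119,0.6],
  [0,0,0.008,0,0,0.139,0.6],
  [0,0,0.009,0,0,0.158,0.6],
])

```text
clock: 17.28
position: [0.4554, -0.0979, 0.1142]
tool_rot: [0.078, 0.925, 0.229, 0.292]
ft_force: [0.1, 2.7, 3.8]
finger_gap: 0.043
gripper_force: 45.1
```

Emit:
servo_tool([
  [0,0,0.001,0,0,0.019,0.6],
  [0,0,0.002,0,0,0.039,0.6],
  [0,0,0.003,0,0,0.059,0.6],
  [0,0,0.004,0,0,0.079,0.6],
  [0,0,0.005,0,0,0.099,0.6],
  [0,0,0.006,0,0,0.115,0.6],
])

```text
clock: 17.78
position: [0.4558, -0.0978, 0.1136]
tool_rot: [-0.03, 0.946, -0.113, 0.301]
ft_force: [1.5, 3.4, 4.2]
finger_gap: 0.0431
gripper_force: 45.0
```

```bash
python3 k.py
```

```text
17.78 p [ 0.4558 -0.0978  0.1136] j [-0.57  0.08 -1.15 -0.2   0.31  2.89] F [1.5 3.4 4.2] gap 0.0431
z [ 0.577 -0.011 -0.817]
axis err [0.0114, 0.0091, -0.795] to grasp [0.0081, 0.0083, -0.045]
tilt fix [ 0.0002 -0.0007 -0.    ]
```

That is 5.69 rad turned. I open, retreat a little, rewind by about 4 rad and regrip.

Emit:
servo_tool([
  [0,0,0,0,0,0,0],
  [0,0,0,0,0,0,0],
  [0,0,0,0,0,0,0],
  [0,0,-0.2,0,0,0,0],
  [0,0,-0.3,0,0,0,0],
])

```text
clock: 18.2
position: [0.4332, -0.0968, 0.1417]
tool_rot: [-0.029, 0.948, -0.109, 0.299]
ft_force: [0.1, -0.7, 0.3]
finger_gap: 0.0855
gripper_force: 0.0
```

Emit:
servo_tool([
  [0,0,0,0,0,-0.019,0],
  [0,0,0,0,0,-0.039,0],
  [0,0,0,0,0,-0.059,0],
  [0,0,0,0,0,-0.079,0],
  [0,0,0,0,0,-0.099,0],
  [0,0,0,0,0,-0.119,0],
  [0,0,0,0,0,-0.139,0],
  [0,0,0,0,0,-0.158,0],
])

```text
clock: 18.87
position: [0.4342, -0.0975, 0.1419]
tool_rot: [0.118, 0.884, 0.358, 0.277]
ft_force: [-0.4, 0.3, -0.2]
finger_gap: 0.0856
gripper_force: 0.0
```

Emit:
servo_tool([
  [0,0,0,0,0,-0.019,0],
  [0,0,0,0,0,-0.039,0],
  [0,0,0,0,0,-0.059,0],
  [0,0,0,0,0,-0.079,0],
  [0,0,0,0,0,-0.099,0],
  [0,0,0,0,0,-0.119,0],
  [0,0,0,0,0,-0.139,0],
  [0,0,0,0,0,-0.158,0],
])

```text
clock: 19.53
position: [0.4342, -0.0975, 0.1419]
tool_rot: [0.236, 0.607, 0.736, 0.187]
ft_force: [-0.2, 0.3, 0.1]
finger_gap: 0.0851
gripper_force: 0.0
```

Emit:
servo_tool([
  [0,0,0,0,0,-0.019,0],
  [0,0,0,0,0,-0.039,0],
  [0,0,0,0,0,-0.059,0],
  [0,0,0,0,0,-0.079,0],
  [0,0,0,0,0,-0.099,0],
  [0,0,0,0,0,-0.119,0],
  [0,0,0,0,0,-0.139,0],
  [0,0,0,0,0,-0.158,0],
])

```text
clock: 20.2
position: [0.4342, -0.0975, 0.1419]
tool_rot: [0.297, 0.183, 0.936, 0.052]
ft_force: [0.1, 0.4, 0.1]
finger_gap: 0.0853
gripper_force: 0.0
```

Emit:
servo_tool([
  [0,0,0,0,0,-0.019,0],
  [0,0,0,0,0,-0.039,0],
  [0,0,0,0,0,-0.059,0],
  [0,0,0,0,0,-0.079,0],
  [0,0,0,0,0,-0.099,0],
  [0,0,0,0,0,-0.119,0],
  [0,0,0,0,0,-0.139,0],
  [0,0,0,0,0,-0.158,0],
])

```text
clock: 20.87
position: [0.4342, -0.0975, 0.1419]
tool_rot: [0.286, -0.285, 0.91, -0.095]
ft_force: [0.1, 0.6, -0.4]
finger_gap: 0.0853
gripper_force: 0.0
```

```bash
python3 k.py; python3 - <<'E'
from h import *
print(rel([.4558,-.0978,.1136]))
for c in("side","top"):
    env.camera(c)
    for n in("tube_end","flag_tip"):print(c,n,[(np.round(d["centre"],3),d["score"]) for d in env.pinpoint(n,c)[:1]])
E
```

```text
20.87 p [ 0.4342 -0.0975  0.1419] j [-0.61 -0.05 -1.14 -0.05  0.33 -1.13] F [ 0.1  0.6 -0.4] gap 0.0853
z [ 0.575 -0.011 -0.818]
axis err [-0.0086, -0.0201, -0.4986] to grasp [-0.0089, -0.018, 0.2514]
tilt fix [-0.0004 -0.0001 -0.    ]
[-0.0098, -0.0061, 0.2965, 0.0, 0.0, 0.0]
side tube_end [(array([0.642, 0.322, 0.022]), 0.69)]
side flag_tip [(array([0.479, 0.015, 0.06 ]), 0.83)]
top tube_end [(array([0.515, 0.001, 0.03 ]), 0.74)]
top flag_tip [(array([0.478, 0.013, 0.059]), 0.58)]
```

Emit:
servo_tool([
  [-0.01,-0.01,0.15,0,0,0,0],
  [-0.01,-0.01,0.29,0,0,0,0],
  [-0.01,-0.01,0.29,0,0,0,0],
  [-0.01,-0.01,0.29,0,0,0,0.6],
  [-0.01,-0.01,0.29,0,0,0,0.6],
  [-0.01,-0.01,0.29,0,0,0,0.6],
  [-0.01,-0.01,0.29,0,0,0,0.6],
  [-0.01,-0.01,0.29,0,0,0,0.6],
])

```text
clock: 21.83
position: [0.4554, -0.0978, 0.115]
tool_rot: [0.287, -0.28, 0.911, -0.094]
ft_force: [-7.9, 2.3, 10.1]
finger_gap: 0.043
gripper_force: 39.2
```

Emit:
servo_tool([
  [0,0,0.001,0,0,0.019,0.6],
  [0,0,0.002,0,0,0.039,0.6],
  [0,0,0.003,0,0,0.059,0.6],
  [0,0,0.004,0,0,0.079,0.6],
  [0,0,0.005,0,0,0.099,0.6],
  [0,0,0.006,0,0,0.119,0.6],
  [0,0,0.008,0,0,0.139,0.6],
  [0,0,0.009,0,0,0.158,0.6],
])

```text
clock: 22.5
position: [0.4559, -0.0979, 0.1142]
tool_rot: [0.297, 0.19, 0.934, 0.055]
ft_force: [-9.9, 3.1, 12.7]
finger_gap: 0.0431
gripper_force: 39.4
```

```bash
python3 k.py;python3 -c "
from h import *
o=env.observe();print(tool(o).inv().apply(o['wrist_torque']),tool(o).inv().apply(o['ft_force']))"
```

```text
22.5 p [ 0.4559 -0.0979  0.1142] j [-0.57  0.08 -1.15 -0.19  0.31 -0.08] F [-9.9  3.1 12.7] gap 0.0431
z [ 0.575 -0.011 -0.818]
axis err [-0.0082, -0.0087, -0.7917] to grasp [-0.006, -0.0077, -0.0417]
tilt fix [-0.0002  0.0005 -0.    ]
[ 0.2241446   0.87750924 -0.05479424] [  1.87610887   2.37565761 -16.15321848]
```

Emit:
servo_tool([
  [0,0,0,0,0,0.019,0.6],
  [0,0,0,0,0,0.039,0.6],
  [0,0,0,0,0,0.059,0.6],
  [0,0,0,0,0,0.079,0.6],
  [0,0,0.001,0,0,0.099,0.6],
  [0,0,0.002,0,0,0.119,0.6],
  [0,0,0.003,0,0,0.139,0.6],
  [0,0,0.004,0,0,0.158,0.6],
])

```text
clock: 23.17
position: [0.4562, -0.0979, 0.1135]
tool_rot: [0.235, 0.612, 0.731, 0.189]
ft_force: [-1.1, 0.7, 0.4]
finger_gap: 0.0431
gripper_force: 40.7
```

```bash
cat > t.py <<'E'
from h import *
o=env.observe();print(tool(o).inv().apply(o['wrist_torque']),tool(o).inv().apply(o['ft_force']),o['effort'][5],o['joint_positions'][5])
E
python3 t.py
```

```text
[ 0.91084532  0.35617541 -0.08217325] [ 0.75162527 -0.52656076 -0.96839306] -2.3163798451423645 0.9094028106832514
```

Emit:
servo_tool([
  [0,0,0.001,0,0,0.019,0.6],
  [0,0,0.002,0,0,0.039,0.6],
  [0,0,0.003,0,0,0.059,0.6],
  [0,0,0.004,0,0,0.079,0.6],
])

```text
clock: 23.5
position: [0.4565, -0.0979, 0.1131]
tool_rot: [0.181, 0.772, 0.559, 0.241]
ft_force: [-0.8, 1.4, 0.8]
finger_gap: 0.043
gripper_force: 40.7
```

```bash
python3 t.py
```

```text
[ 0.97173711 -0.06201248 -0.11282448] [ 1.28285309 -0.60556806 -1.0845345 ] -2.3747286200523376 1.4042242365093398
```

Emit:
servo_tool([
  [0,0,0.001,0,0,0.019,0.6],
  [0,0,0.002,0,0,0.039,0.6],
  [0,0,0.003,0,0,0.059,0.6],
  [0,0,0.004,0,0,0.079,0.6],
])

```text
clock: 23.83
position: [0.4568, -0.0979, 0.1128]
tool_rot: [0.117, 0.885, 0.354, 0.278]
ft_force: [-3.5, 1.8, 2.0]
finger_gap: 0.0431
gripper_force: 41.3
```

```bash
python3 t.py
```

```text
[ 0.90975904 -0.70757605 -1.31224772] [-0.03572956 -2.42962659 -3.67298775] -1.3677269965410233 1.8976778449955325
```

Torque jumped to 1.3 N·m, which is the end stop. One small confirming nudge.

Emit:
servo_tool([
  [0,0,0,0,0,0.01,0.6],
  [0,0,0,0,0,0.015,0.6],
  [0,0,0,0,0,0.015,0.6],
])

```text
clock: 24.08
position: [0.4569, -0.0979, 0.1128]
tool_rot: [0.104, 0.9, 0.314, 0.283]
ft_force: [-4.2, 1.6, 2.3]
finger_gap: 0.0428
gripper_force: 41.4
```

```bash
python3 t.py
```

```text
[ 0.77674296 -0.53133664 -0.92271802] [-0.69990087 -2.59495478 -4.31003034] 1.6597601026296616 1.9874331185074252
```

The pads now slip on the knob, so it is home. Release and retreat.

Emit:
servo_tool([
  [0,0,0,0,0,0,0],
  [0,0,0,0,0,0,0],
  [0,0,0,0,0,0,0],
  [0,0,0,0,0,0,0],
  [0,0,-0.2,0,0,0,0],
  [0,0,-0.5,0,0,0,0],
  [0,0,-0.8,0,0,0,0],
  [0,0,-1,0,0,0,0],
])

```text
clock: 24.75
position: [0.3871, -0.0963, 0.2123]
tool_rot: [0.105, 0.9, 0.314, 0.283]
ft_force: [0.7, -1.8, -0.1]
finger_gap: 0.0855
gripper_force: 0.0
```

Emit:
servo_tool([
  [0,0,-0.1,0,0,0,0],
  [0,0,-0.2,0,0,0,0],
  [0,0,-0.2,0,0,0,0],
  [0,0,-0.2,0,0,0,0],
])

```text
clock: 25.08
position: [0.3748, -0.0972, 0.2307]
tool_rot: [0.106, 0.9, 0.313, 0.283]
ft_force: [0.3, -0.3, -0.8]
finger_gap: 0.0855
gripper_force: 0.0
```

```bash
python3 k.py; python3 - <<'E'
from h import *
for c in("side","top"):
    im=env.camera(c)
    if c=="side": cv2.imwrite("pics/s4.png",cv2.resize(im[110:250,250:450,::-1],None,fx=4,fy=4,interpolation=cv2.INTER_CUBIC))
    for n in("tube_end","flag_tip","knob_grip","spanner","spray_can"):print(c,n,[(np.round(d["centre"],3),d["score"]) for d in env.pinpoint(n,c)[:2]])
E
```

```text
25.08 p [ 0.3748 -0.0972  0.2307] j [-0.77 -0.38 -1.03  0.44  0.4   1.8 ] F [ 0.3 -0.3 -0.8] gap 0.0855
z [ 0.576 -0.013 -0.817]
axis err [-0.0033, 0.0018, 0.3914] to grasp [-0.0032, -0.0019, 1.1414]
tilt fix [0.0008 0.     0.    ]
side tube_end [(array([0.516, 0.004, 0.023]), 0.73), (array([0.641, 0.322, 0.019]), 0.62)]
side flag_tip [(array([0.478, 0.015, 0.058]), 0.72), (array([ 0.403, -0.189,  0.   ]), 0.58)]
side knob_grip [(array([ 0.464, -0.096,  0.111]), 0.85), (array([0.41 , 0.024, 0.002]), 0.45)]
side spanner []
side spray_can [(array([ 0.638, -0.283, -0.001]), 0.92)]
top tube_end [(array([0.516, 0.004, 0.027]), 0.89), (array([0.643, 0.315, 0.02 ]), 0.59)]
top flag_tip [(array([0.48 , 0.014, 0.06 ]), 0.69)]
top knob_grip [(array([ 0.458, -0.1  ,  0.106]), 0.61)]
top spanner [(array([ 0.401, -0.189,  0.   ]), 0.84)]
top spray_can [(array([ 0.633, -0.28 , -0.001]), 0.94)]
```

View pics/s4.png

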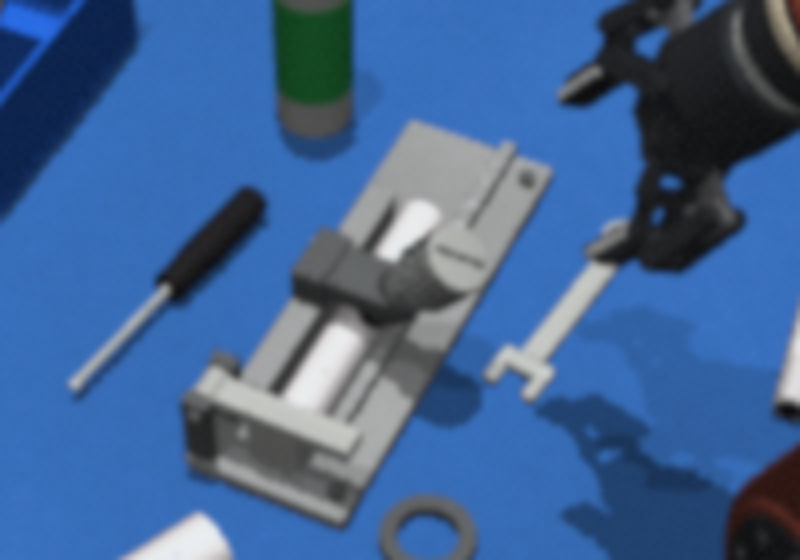

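The crop shows the flag level from (195,380) to (355,440), the tube running up to it at about (300,395), and the knob seated at (458,260), about 9 mm lower. The other things are untouched and the gripper is clear.

```bash
python3 -c "
from bench import env
print(env.job_done())"
```

```text
the job is handed in; nothing more can be done
None
```

I've handed the job in: the flag is down, the tube is against the stop, the clamp knob is screwed to its end stop and everything is released; no verdict came back.

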